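Make up a spindle kit and a gauging kit from bearing stock

TASK

Make up the two kits: in the long tray the two small bearings flat in the end pockets and the spacer sleeve on end in the middle one; in the short tray the large bearing flat in the big pocket and the plug gauge, drawn out of its tight cutout in the gauge case, standing handle up in the small pocket. Set every part down on its pocket floor without dropping or batting it, and leave the column of finished rings where it stands.

Things in the scene. Friction and masses are not known exactly. Their poses are not given: they have to be found in the camera images.
- bearing_a: Small ball bearing lying flat on the bench: steel, black seal, 40 mm outside diameter, 22 mm high, 17 mm bore (too small for a finger), 0.12 kg. Origin: centre of its underside, z up. Identical to bearing_b; the two are interchangeable.
- bearing_b: The other small ball bearing, identical to bearing_a: 40 mm outside diameter, 22 mm high. Origin: centre of its underside, z up.
- bearing_large: Large ball bearing lying flat on the bench: steel, black seal, 56 mm outside diameter, 24 mm high, 20 mm bore, 0.28 kg. Origin: centre of its underside, z up.
- sleeve: Spacer sleeve, a plain aluminium tube standing on end: 28 mm outside diameter, 20 mm bore, 38 mm high, 0.07 kg. Origin: centre of its underside, z up.
- plug_gauge: Steel plug gauge, 0.22 kg, upright: foot 30 mm dia, 34 mm high, above it a black round handle 16 mm dia, 32 mm long (66 mm in all). Origin: centre of underside, z up. At the start it stands 6 mm above the bench, 22 mm deep in the gauge case's cutout, whose springy cheeks grip it by friction: it comes out with a straight upward pull of about 5 to 10 N over 22 mm; small wiggles are fine.
- gauge_case: Gauge case, fixed to the bench: grey rim and dark foam block, 94 mm along its x, 118 mm along its y, top at 28 mm, with one 34 x 34 mm cutout at its centre. Origin: centre of its underside, z up. Stays empty at the end.
- long_tray: Cream kit tray, three equal pockets in a row along its y, fixed: 68 mm (x) by 196 mm (y). Walls 4 mm thick, top 10 mm above the bench; floor top at 3 mm. Pockets 60 x 60 mm, centres at x = 0, y = -64, 0, +64 mm. Origin: centre of underside, z up. Hold parts with the fingertips 9 mm or more above their underside and the fingers clear the walls.
- short_tray: Cream kit tray, two unequal pockets, fixed: 86 mm (x) by 144 mm (y). Walls 4 mm thick, top 10 mm above the bench; floor top at 3 mm. Big pocket 78 x 78 mm, centre at x = 0, y = -29 mm; small pocket 78 mm (x) by 54 mm (y), centre at x = 0, y = +41 mm. Origin: centre of underside, z up.
- ring_column: Bystander: loose column of seven finished steel rings, 52 mm in diameter, 70 mm high, at the far left of the bench. Origin: centre of underside, z up. Leave it alone. (Also about: a yellow bin of rings, 70 mm high, at the far right corner, and a 280 mm tall grey comparator stand well to the right of the robot.)
Things that resemble listed ones, but are neither listed nor needed, are in the scene too. Leave any brown or pink look-alike of the long_tray alone. What is shaped like the sleeve but red is not meant.

How it is judged:
By the outcome, as a careful person would: the job done as asked, in the order asked, and still so for the second after the job is handed in, with the robot touching nothing.
It also fails if it takes over 120 s, if anything falls off the work surface, if the arm or the gripper's body presses on something with over 40 N, if the wrist force passes 120 N, or if a joint passes its speed limit or range.

ROBOT

A 6-joint arm with a two-finger parallel gripper is mounted at the origin on the work surface. World frame = base frame: x ahead of the robot, y to its left, z up, the work surface at z = 0. Lengths are in m, angles in rad, forces in N, time in s.
With the tool pointing down it reaches from about 0.225 to 0.875 m from the base axis. Payload 3.4 kg.
Tool frame: the origin (TCP) lies at the very end of the fingers, on their centre line; the grasp point (between the pads) lies 19 mm behind it; z points along the fingers, y is the line along which they close (so a half turn about z gives the same grasp; the last joint's range is limited). The gripper opens to 85 mm and grips with 20 to 120 N. Pads are 22 mm wide; open, the fingers measure 114 mm over their backs; the gripper's body (76 mm by 85 mm) begins 54 mm behind the grasp point. The pads swing forward as they close: fully open they stand 13 mm farther back than shut.
Start: joints at [1.122, 0.276, 1.505, -0, 1.361, -0.121], TCP at [0.185, 0.544, 0.231] pointing down, gripper open.
Joint ranges: [-2.89, 2.89], [-0.75, 2.08], [0.22, 2.7], [-1.18, 4.32], [0.11, 2.71], [-2.7, 2.7]. Speed limits (rad/s): [2.57, 2.57, 3.14, 3.14, 3.14, 3.14].

INTERFACE

Orientations are given as a unit quaternion [w, x, y, z].
In Python, from rig import manip gives the robot as it stands. The module is installed in compiled form; this text tells all that it offers.
- The arm moves only by the tool play_rows, never from a script. Its argument "motion" is a list of rows, each a list of 5 numbers: the shift along the tool's x, y, z in units of 40 mm (1.0 is 40 mm), then the turn about the tool's z in units of 10 degrees (1.0 is 10 degrees), then the finger opening in mm, from 0 to 85.4. A call has 1 to 5 rows; each row is the pose to reach, as a shift and turn from the pose commanded when the call began, along the tool's axes at that moment; what a row does not reach only later rows make up. A row lasts 1/8 s, in which the tool goes at most 62.5 mm and 10.7 degrees, less where a joint would pass 70% of its speed; a pose out of reach is approached as far as the arm can. A call with a gripper value outside its range is refused whole. The fingers move at their own pace and stop on an object; "newtons" is the grip in N (left out, the last holds). Time passes only in rows, so rows that repeat a pose let the fingers close. It gives the time, the measured TCP pose, the force, the opening and the grip force at its end, in the units of the state.
- manip.get_state(): the state, without advancing time (a new reading comes with each control period).
- manip.get_image(name): name is "scene" or "top"; returns a dict with "img" (480x640x3 uint8, red, green, blue), "range_z" (480x640 float32, m along the optical axis (not along the pixel's ray), 0 where there is no reading), "fx", "fy", "cx", "cy" (pixels), "D" ([k1, k2, p1, p2, k3] as OpenCV has them; the pictures are not rectified), "R" (3x3) and "t" (3): a world point X has camera coordinates R X + t. Camera axes: x right, y down, z forward; pixel columns grow to the right and rows downward; lengths in m; the calibration is good to about 2 mm. A picture is of the moment at which its call begins.
- manip.sign_off(): hands the job in; it is judged then, once.
The state is a dict: "clock": time; "qpos": joint angles; "qd": joint speeds; "effort": joint torques, N m; "position": TCP position; "ee_rot": TCP orientation; "contact_force": force on the tool from outside, world axes, zero at the start; "moment": the same for the moment, N m; "width": finger opening in m; "gripper_force": force on a finger pad.
Only numpy, scipy, OpenCV 4.12 (cv2) and the standard library are available. Lean on these libraries where they do the work, as an engineer would, in place of code of your own. Each camera call takes 0.05 s, during which the arm holds its last target. There are 200 camera calls.

## Working session

There is one attempt and no reset: what is moved stays moved. The work goes in short steps, Python scripts to look and compute and a tool call to move; the robot and the scene stay as the last step left them, time stands still between calls to the robot, and variables do not carry over. Pictures are saved under pics/ and viewed, at most 14 in all, crops included, and the job is handed in when it is done.

Besides the shell and the picture viewer there is one more tool, called after "Request:" as name(argument=value, ...), one argument or row to a line, values as JSON. play_rows: Moves the arm, as the interface text tells. Its arguments: {"type":"object","properties":{"motion":{"type":"array","items":{"type":"array","items":{"type":"number"}}},"newtons":{"type":"number"}},"required":["motion"]}

```bash
mkdir -p pics
cat > h.py <<'E'
import numpy as np, cv2
from rig import manip
def grab(n,tag):
    d=manip.get_image(n); np.savez(f'{tag}.npz',**{k:np.asarray(v) for k,v in d.items()})
    cv2.imwrite(f'pics/{tag}.png',d['img'][:,:,::-1]); return d
def load(tag): return dict(np.load(f'{tag}.npz'))
def ray(d,px):
    K=np.array([[d['fx'],0,d['cx']],[0,d['fy'],d['cy']],[0,0,1.]])
    u=cv2.undistortPoints(np.array(px,float).reshape(-1,1,2),K,np.asarray(d['D'],float))[:,0]
    return np.c_[u,np.ones(len(u))]
def at_z(d,px,z):   # intersect rays with plane z
    r=ray(d,px)@d['R']; c=-d['R'].T@d['t']
    return c+r*((z-c[2])/r[:,2])[:,None]
def cloud(d):
    v,u=np.nonzero(d['range_z']>0); px=np.c_[u,v]
    return px,(ray(d,px)*d['range_z'][v,u][:,None]-d['t'])@d['R']
E
python3 - <<'E'
from h import *
for n in('scene','top'):
    d=grab(n,n+'0'); print(n,-d['R'].T@d['t'],d['R'][2],d['fx'])
print(manip.get_state())
E
```

```text
scene [1.24852671 0.03583593 0.6595091 ] [-0.77220436 -0.14628658 -0.61830466] 435.972546885193
top [ 0.35267857 -0.12474562  1.27672767] [ 0.11357528  0.02075708 -0.99331254] 519.328761050546
{'clock': 0.1, 'qpos': array([ 1.12203508e+00,  2.76528912e-01,  1.50602220e+00, -4.21770466e-06,
        1.36074225e+00, -1.21023626e-01]), 'qd': array([ 0.00119107, -0.00089656, -0.00532862, -0.00057321, -0.00068566,
       -0.00123113]), 'effort': array([ 1.08105629e-03, -4.17697406e+01, -2.46405280e+01, -1.95489918e-05,
        5.78883963e-03,  4.59055428e-06]), 'position': array([0.18489711, 0.54393959, 0.23052162]), 'ee_rot': array([-2.37016976e-04,  1.63135904e-01,  9.86603240e-01, -8.16658763e-04]), 'contact_force': array([ 0.17958622, -0.03000379,  0.58454207]), 'moment': array([-0.02226791, -0.04703345,  0.00092638]), 'gripper_force': 0.0, 'width': 0.08567513974583653}
```

View pics/top0.png

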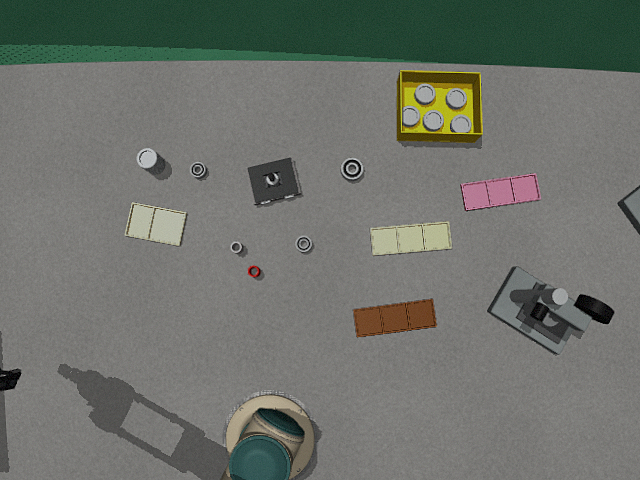

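View pics/scene0.png

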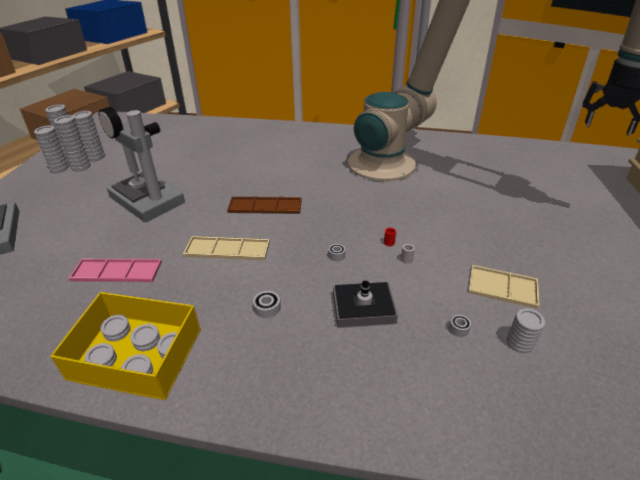

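The top view shows column (148,160), bearings (199,170) and (304,244), large bearing (352,168), sleeve (236,247), the red decoy (254,271), gauge case (274,180), short tray (156,224) and cream long tray (411,239). I'll look closer with enlarged crops and depth.

Run:
```python
from h import *
d=load('top0'); im=d['img'][:,:,::-1]
for t,(x,y) in dict(cl=(115,140),cr=(285,140)).items():
    cv2.imwrite(f'pics/{t}.png',cv2.resize(im[y:y+140,x:x+180],None,fx=4.2,fy=4.2,interpolation=cv2.INTER_CUBIC))
px,P=cloud(d)
b=(P[:,2]<.004)&(P[:,2]>-.02)&(P[:,0]>.1)
print('bench z',np.median(P[b,2]),np.linalg.lstsq(np.c_[P[b,:2],np.ones(b.sum())],P[b,2],rcond=None)[0])
for n,(u,v),r,h in [('bA',(199,170),14,.022),('bB',(304,244),14,.022),('bL',(352,168),17,.024),('sl',(236,247),12,.038),('gauge',(273,179),10,.066),('case',(274,182),40,.028),('long',(411,239),50,.01),('short',(156,224),40,.01),('col',(148,160),18,.07)]:
    m=(np.hypot(*(px-[u,v]).T)<r)&(abs(P[:,2]-h)<.0045)
    q=P[m,:2]
    if len(q)<5: print(n,len(q));continue
    c,s,a=cv2.minAreaRect((q*1000).astype(np.float32)); print(n,len(q),np.round(c,1),np.round(s,1),round(a,1),'circ',np.round(cv2.minEnclosingCircle((q*1000).astype(np.float32))[0:2][0],1),'z',np.median(P[m,2]).round(4))
```

```text
bench z 0.0004403061780616371 [0.00028885 0.00034859 0.00013872]
bA 152 [654.5 198.1] [39.7 37.2] 16.8 circ [654.4 198.7] z 0.0223
bB 157 [473. -71.] [37.1 36.6] 0.8 circ [473.1 -71.5] z 0.0218
bL 324 [ 661. -184.] [54.  54.3] 0.7 circ [ 661.3 -184.6] z 0.0241
sl 54 [459.9  90.6] [24.5 24.6] 89.2 circ [459.6  90.9] z 0.0378
gauge 8 [628.3   6.9] [14.5 11.6] 2.2 circ [628.4   8. ] z 0.068
case 1463 [627.6   7.8] [ 97.3 118.3] 14.7 circ [629.8   8.1] z 0.0283
long 926 [ 493.6 -334.8] [232.8 232. ] 18.0 circ [ 492.6 -334.4] z 0.0077
short 868 [515.9 299.2] [189.9 186.3] 48.1 circ [515.1 300.5] z 0.0076
col 305 [669.  313.2] [54.5 49.9] 47.8 circ [668.6 313.6] z 0.0693
```

View pics/cl.png

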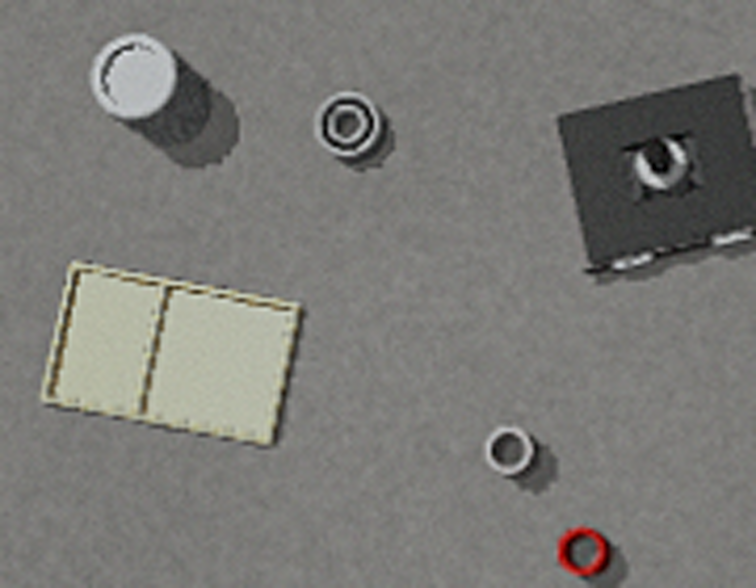

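View pics/cr.png

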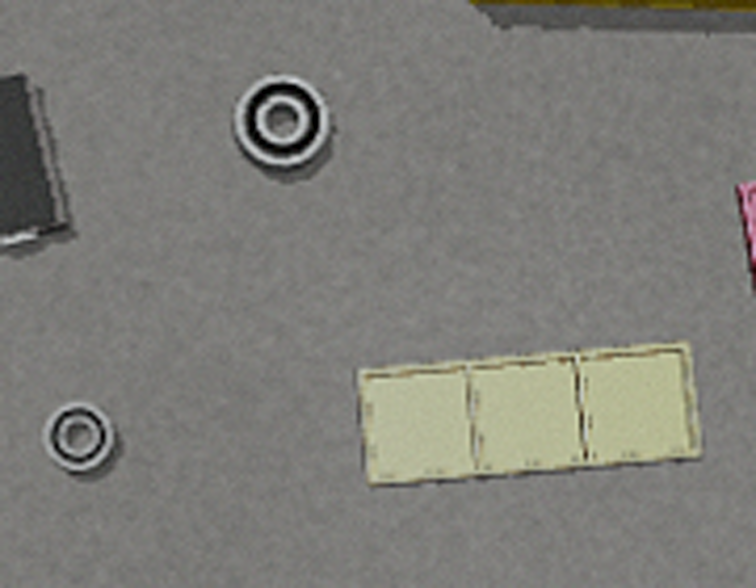

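Crop pixels: short tray corners TL(70,262), TR(302,303), BR(272,445), BL(41,402), with its small pocket on the left. Long tray corners TL(359,370), TR(688,342), BR(701,458), BL(369,486).

```bash
cat >> h.py <<'E'
def pose(): # measured tcp, yaw of tool y (deg)
    s=manip.get_state(); w,x,y,z=s['ee_rot']
    return s, s['position'], np.degrees(np.arctan2(w*w-x*x+y*y-z*z,2*(x*y-w*z)))
def legs(*tg, start=None):
    """chain of (x,y,z,yaw) targets -> shift/turn in tool units, each from the previous target"""
    s,p,a=pose(); print('at',p.round(4),round(a,2))
    if start: p,a=np.array(start[:3]),start[3]
    for x,y,z,b in tg:
        r=np.radians(a); Y=np.array([np.cos(r),np.sin(r)]); X=np.array([-Y[1],Y[0]])
        d=np.array([x,y])-p[:2]; t=(a-b+90)%180-90   # turn about tool z (down)
        print(np.round([d@X/.04,d@Y/.04,(p[2]-z)/.04,t/10],2),'rows>=',round(max(np.linalg.norm([*d,z-p[2]])/.0625,abs(t)/10.7),1))
        p,a=np.array([x,y,z]),b
E
python3 - <<'E'
from h import *
d=load('top0')
for n,off,c,W,H in [('long',(285,140),[(359,370),(688,342),(701,458),(369,486)],196,68),('short',(115,140),[(70,262),(302,303),(272,445),(41,402)],144,86)]:
    px=(np.array(c)+.5)/4.2-.5+off; p=at_z(d,px,.01)[:,:2]
    ctr=p.mean(0); y=(p[0]+p[3]-p[1]-p[2]); yaw=np.degrees(np.arctan2(-y[0],y[1]))
    print(n,ctr,yaw,[np.linalg.norm(p[i]-p[i-1]).round(4) for i in range(4)])
    r=np.radians(yaw); Yv=np.array([-np.sin(r),np.cos(r)])
    for o in {'long':(-.064,0,.064),'short':(-.029,.041)}[n]: print(o,(ctr+o*Yv).round(4))
px,P=cloud(d)
for n,(u,v),R in [('long',(411,239),50),('short',(156,224),40)]:
    m=(np.hypot(*(px-[u,v]).T)<R)&(P[:,2]>.0022)&(P[:,2]<.02); hsv=cv2.cvtColor(d['img'],cv2.COLOR_RGB2HSV); m&=hsv[px[:,1],px[:,0],1]>30
    print(n,cv2.minAreaRect((P[m,:2]*1000).astype(np.float32)))
print(at_z(d,[(254,271)],.038))
legs()
E
```

```text
long [ 0.49218592 -0.33352902] 5.889068701906526 [np.float64(0.0682), np.float64(0.1948), np.float64(0.0687), np.float64(0.1954)]
-0.064 [ 0.4988 -0.3972]
0 [ 0.4922 -0.3335]
0.064 [ 0.4856 -0.2699]
short [0.51697175 0.30222113] -9.07297166445829 [np.float64(0.0859), np.float64(0.1457), np.float64(0.0862), np.float64(0.1444)]
-0.029 [0.5124 0.2736]
0.041 [0.5234 0.3427]
long ((493.39947509765625, -333.7116394042969), (69.94547271728516, 199.65335083007812), 6.040910720825195)
short ((517.5330200195312, 302.3651123046875), (147.32301330566406, 87.97264862060547), 80.60428619384766)
[[0.4031158  0.04525575 0.038     ]]
at [0.1849 0.5439 0.2305] 71.22
```

```bash
python3 -c "
from h import *
legs((.43,.36,.17,25),(.6545,.1984,.11,6),(.6545,.1984,.008,6))"
```

```text
at [0.1849 0.5439 0.2305] 71.22
[-7.28 -2.38  1.51  4.62] rows>= 5.0
[-6.03  3.38  1.5   1.9 ] rows>= 4.5
[0.   0.   2.55 0.  ] rows>= 1.6
```

Request:
play_rows(
  motion=[
    [-7.28,-2.38,1.51,4.62,60],
    [-7.28,-2.38,1.51,4.62,60],
    [-7.28,-2.38,1.51,4.62,60],
    [-7.28,-2.38,1.51,4.62,60],
    [-7.28,-2.38,1.51,4.62,60],
  ],
  newtons=30,
)

```text
clock: 0.72
position: [0.4314, 0.3591, 0.1702]
ee_rot: [-0.0, 0.538, 0.843, -0.0]
contact_force: [0.5, 0.4, -1.0]
width: 0.0604
gripper_force: 0.0
```

```bash
python3 -c "
from h import *
legs((.6545,.1984,.11,6))"
```

```text
at [0.4314 0.3591 0.1702] 24.87
[-5.99  3.37  1.51  1.89] rows>= 4.5
```

Request:
play_rows(
  motion=[
    [-5.99,3.37,1.51,1.89,60],
    [-5.99,3.37,1.51,1.89,60],
    [-5.99,3.37,1.51,1.89,60],
    [-5.99,3.37,1.51,1.89,60],
    [-5.99,3.37,1.51,1.89,60],
  ],
)

```text
clock: 1.35
position: [0.6555, 0.1979, 0.1088]
ee_rot: [-0.0, 0.669, 0.743, -0.001]
contact_force: [-0.5, 1.0, 0.3]
width: 0.0601
gripper_force: 0.0
```

```bash
python3 -c "
from h import *
legs((.6545,.1984,.008,6))
grab('scene','s1');d=load('s1');cv2.imwrite('pics/s1c.png',cv2.resize(d['img'][180:380,380:600,::-1],None,fx=3,fy=3))"
```

```text
at [0.6555 0.1979 0.1088] 5.98
[ 0.01 -0.02  2.52 -0.  ] rows>= 1.6
```

View pics/s1c.png

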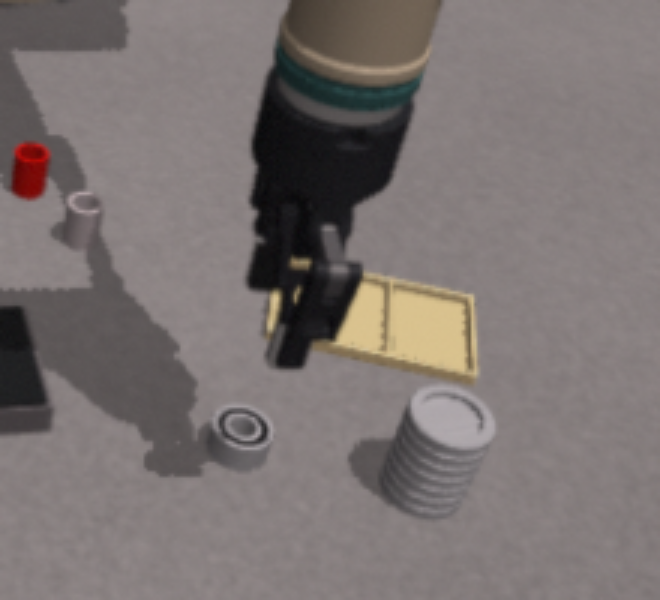

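The open gripper hangs above the bearing (crop 242,435), with the column well clear on the right.

Request:
play_rows(
  motion=[
    [0,0,0.9,0,60],
    [0,0,1.7,0,60],
    [0,0,2.2,0,60],
    [0,0,2.45,0,60],
    [0,0,2.53,0,60],
  ],
)

```text
clock: 2.02
position: [0.6532, 0.2009, 0.0091]
ee_rot: [-0.0, 0.668, 0.744, -0.0]
contact_force: [0.5, -0.3, -0.4]
width: 0.0598
gripper_force: 0.0
```

Request:
play_rows(
  motion=[
    [0,0,0,0,48],
    [0,0,0,0,44],
    [0,0,0,0,41],
    [0,0,0,0,38],
    [0,0,0,0,36],
  ],
  newtons=35,
)

```text
clock: 2.65
position: [0.6539, 0.2005, 0.0103]
ee_rot: [0.0, 0.668, 0.744, 0.0]
contact_force: [-1.2, 0.9, 5.8]
width: 0.0381
gripper_force: 34.5
```

```bash
python3 -c "
from h import *
s=pose()[0];print(s['width'],s['gripper_force'],s['contact_force'])
legs((.655,.198,.12,6),(.577,-.1,.12,6),(.4988,-.3972,.12,6),(.4988,-.3972,.0115,6))"
```

```text
0.03809865568462937 34.52024817466736 [-1.1807354   0.91015173  5.8383666 ]
at [0.6539 0.2005 0.0103] 6.11
[-0.06  0.02 -2.74  0.01] rows>= 1.8
[-7.21 -2.72  0.    0.  ] rows>= 4.9
[-7.18 -2.72  0.    0.  ] rows>= 4.9
[0.   0.   2.71 0.  ] rows>= 1.7
```

Request:
play_rows(
  motion=[
    [0,0,-0.1,0,36],
    [0,0,-0.4,0,36],
    [0,0,-1.0,0,36],
    [0,0,-1.0,0,36],
    [0,0,-1.0,0,36],
  ],
)

```text
clock: 3.28
position: [0.6534, 0.2003, 0.049]
ee_rot: [-0.0, 0.668, 0.744, -0.0]
contact_force: [0.0, -1.1, -0.9]
width: 0.0383
gripper_force: 35.3
```

```bash
python3 -c "
from h import *
for i in range(5): d=manip.get_image('top');print(pose()[1])
grab('scene','s2');d=load('s2');cv2.imwrite('pics/s2c.png',cv2.resize(d['img'][250:360,400:560,::-1],None,fx=5,fy=5))
legs((.655,.198,.12,6),(.577,-.1,.12,6),(.4988,-.3972,.12,6),(.4988,-.3972,.0115,6))"
```

```text
[0.65300536 0.20028774 0.04848803]
[0.65290324 0.20026571 0.04824962]
[0.65293157 0.20026214 0.04822393]
[0.6530408  0.20030272 0.04828928]
[0.65316575 0.20032016 0.04839351]
at [0.6533 0.2003 0.0486] 6.12
[-0.06  0.04 -1.79  0.01] rows>= 1.1
[-7.21 -2.72  0.    0.  ] rows>= 4.9
[-7.18 -2.72  0.    0.  ] rows>= 4.9
[0.   0.   2.71 0.  ] rows>= 1.7
```

View pics/s2c.png

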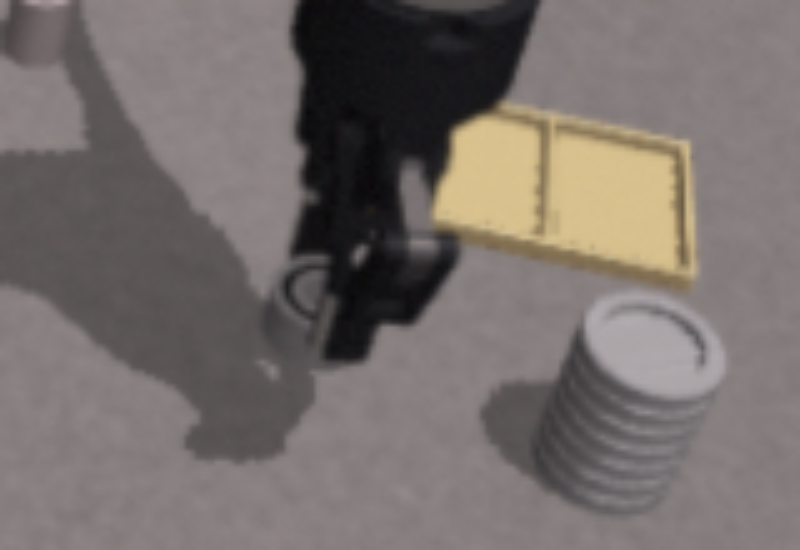

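The bearing (crop 300,310) is held, but well to one side of the fingers (crop 350,330). I'll measure the offset.

Run:
```python
from h import *
# scene estimates of objects from the first scene picture
d=load('scene0'); px,P=cloud(d)
for n,(x,y),r,h in [('bA',(.6545,.1985),.03,.022),('bB',(.473,-.071),.03,.022),('bL',(.661,-.184),.04,.024),('sl',(.46,.09),.025,.038),('col',(.669,.313),.04,.07)]:
    m=(np.hypot(P[:,0]-x,P[:,1]-y)<r)&(abs(P[:,2]-h)<.003); q=(P[m,:2]*1000).astype(np.float32)
    print(n,len(q),q.mean(0),cv2.minEnclosingCircle(q))
d=load('s2'); px,P=cloud(d)
m=(np.hypot(P[:,0]-.653,P[:,1]-.2)<.06)&(P[:,2]>.02)&(P[:,2]<.11); g=d['img'][px[:,1],px[:,0]].mean(1)
for lo,hi,nm in((0,60,'dark'),(75,256,'light')):
    k=m&(g>=lo)&(g<hi)
    for z in np.arange(.035,.1,.008):
        q=P[k&(abs(P[:,2]-z)<.004)]
        if len(q)>3: print(nm,round(z,3),len(q),q.min(0)[:2].round(3),q.max(0)[:2].round(3))
d=grab('top','t2'); px,P=cloud(d); m=(np.hypot(P[:,0]-.653,P[:,1]-.2)<.06)&(P[:,2]>.03)
q=P[m&(P[:,2]<.085)]; print(len(q)); print(np.c_[px[m&(P[:,2]<.085)],q.round(3)][::6])
```

```text
bA 231 [654.7379  196.03221] ((653.7000732421875, 194.9442138671875), 21.120502471923828)
bB 143 [474.91504 -72.58407] ((473.8236389160156, -73.29275512695312), 20.92999267578125)
bL 406 [ 663.52264 -188.14853] ((663.0324096679688, -190.17234802246094), 29.17650604248047)
sl 58 [462.17978  90.04313] ((459.7619323730469, 89.75286865234375), 15.386618614196777)
col 381 [671.2519 310.009 ] ((670.3726196289062, 310.91632080078125), 26.681875228881836)
dark 0.059 36 [0.629 0.182] [0.687 0.207]
dark 0.067 49 [0.631 0.185] [0.688 0.208]
dark 0.075 48 [0.63  0.186] [0.688 0.207]
dark 0.083 16 [0.632 0.186] [0.688 0.204]
dark 0.091 14 [0.629 0.184] [0.687 0.191]
dark 0.099 70 [0.609 0.18 ] [0.705 0.214]
light 0.043 31 [0.644 0.179] [0.674 0.206]
light 0.051 26 [0.644 0.176] [0.679 0.196]
light 0.059 87 [0.631 0.177] [0.684 0.212]
light 0.067 8 [0.628 0.177] [0.681 0.212]
light 0.075 6 [0.679 0.19 ] [0.681 0.193]
132
[[1.96e+02 1.54e+02 6.80e-01 1.91e-01 7.20e-02]
 [1.96e+02 1.58e+02 6.73e-01 1.93e-01 6.10e-02]
 [1.98e+02 1.59e+02 6.69e-01 1.87e-01 6.60e-02]
 [1.99e+02 1.60e+02 6.68e-01 1.86e-
[... 177 characters left out ...]
6.60e-01 1.80e-01 6.30e-02]
 [2.01e+02 1.64e+02 6.58e-01 1.80e-01 6.20e-02]
 [2.01e+02 1.65e+02 6.55e-01 1.80e-01 6.20e-02]
 [2.01e+02 1.66e+02 6.53e-01 1.80e-01 6.10e-02]
 [1.99e+02 1.67e+02 6.50e-01 1.85e-01 6.10e-02]
 [1.96e+02 1.68e+02 6.47e-01 1.91e-01 6.50e-02]
 [2.02e+02 1.68e+02 6.51e-01 1.80e-01 5.00e-02]
 [1.98e+02 1.69e+02 6.45e-01 1.87e-01 6.20e-02]
 [1.96e+02 1.70e+02 6.42e-01 1.91e-01 6.30e-02]
 [2.02e+02 1.70e+02 6.47e-01 1.81e-01 4.30e-02]
 [2.00e+02 1.71e+02 6.43e-01 1.85e-01 5.00e-02]
 [1.99e+02 1.72e+02 6.40e-01 1.86e-01 5.40e-02]
 [1.98e+02 1.73e+02 6.38e-01 1.89e-01 5.10e-02]
 [1.98e+02 1.74e+02 6.37e-01 1.90e-01 4.50e-02]
 [1.93e+02 1.76e+02 6.24e-01 1.93e-01 8.00e-02]]
```

The finger points (y .186–.208) and the bearing edge (y .177) put the two within a few mm of centred, so the offset was only perspective. Carrying on.

```bash
python3 -c "
from h import *
legs((.65,.16,.12,6),(.577,-.1,.12,6),(.4988,-.3972,.12,6),(.4988,-.3972,.0115,6))"
```

```text
at [0.6534 0.2004 0.0487] 6.12
[-0.99 -0.19 -1.78  0.01] rows>= 1.3
[-6.27 -2.49  0.    0.  ] rows>= 4.3
[-7.18 -2.72  0.    0.  ] rows>= 4.9
[0.   0.   2.71 0.  ] rows>= 1.7
```

Request:
play_rows(
  motion=[
    [-0.5,-0.1,-1.2,0,36],
    [-1.5,-0.5,-1.8,0,36],
    [-2.8,-1.0,-1.8,0,36],
    [-4.1,-1.5,-1.8,0,36],
    [-5.4,-2.0,-1.8,0,36],
  ],
)

```text
clock: 4.25
position: [0.5966, -0.0244, 0.1214]
ee_rot: [0.0, 0.668, 0.744, 0.0]
contact_force: [0.7, -0.8, -0.4]
width: 0.0385
gripper_force: 35.7
```

Request:
play_rows(
  motion=[
    [-1.4,-0.5,0,0,36],
    [-2.8,-1.0,0,0,36],
    [-4.2,-1.5,0,0,36],
    [-5.6,-2.1,0,0,36],
    [-7.0,-2.6,0,0,36],
  ],
)

```text
clock: 4.88
position: [0.5227, -0.3141, 0.1213]
ee_rot: [0.0, 0.668, 0.744, 0.0]
contact_force: [0.3, -1.1, -0.8]
width: 0.0382
gripper_force: 35.7
```

Request:
play_rows(
  motion=[
    [-1.0,-0.4,0,0,36],
    [-1.7,-0.7,0,0,36],
    [-2.0,-0.8,0,0,36],
    [-2.0,-0.8,0,0,36],
    [-2.0,-0.8,0,0,36],
  ],
)

```text
clock: 5.5
position: [0.5006, -0.3938, 0.1212]
ee_rot: [-0.0, 0.668, 0.744, 0.0]
contact_force: [-0.3, 0.0, -0.3]
width: 0.0383
gripper_force: 35.7
```

```bash
python3 -c "
from h import *
s=pose()[0];print(s['width'],s['gripper_force'],s['contact_force'])
legs((.4988,-.3972,.0125,6))"
```

```text
0.03832620776411292 35.708420276641846 [-0.28344775  0.02708797 -0.3205157 ]
at [ 0.5006 -0.3938  0.1212] 6.17
[-0.08 -0.05  2.72  0.02] rows>= 1.7
```

Request:
play_rows(
  motion=[
    [-0.08,-0.05,0.9,0,36],
    [-0.08,-0.05,1.7,0,36],
    [-0.08,-0.05,2.3,0,36],
    [-0.08,-0.05,2.6,0,36],
    [-0.08,-0.05,2.68,0,36],
  ],
)

```text
clock: 6.12
position: [0.4989, -0.3978, 0.0137]
ee_rot: [-0.0, 0.668, 0.744, 0.0]
contact_force: [-0.6, 0.4, -0.9]
width: 0.0383
gripper_force: 35.7
```

Request:
play_rows(
  motion=[
    [0,0,0,0,36],
    [0,0,0.02,0,36],
    [0,0,0.03,0,36],
    [0,0,0.05,0,36],
    [0,0,0.05,0,36],
  ],
)

```text
clock: 6.75
position: [0.4989, -0.3991, 0.0133]
ee_rot: [0.001, 0.668, 0.744, 0.0]
contact_force: [0.1, 0.6, 4.2]
width: 0.0385
gripper_force: 36.4
```

```bash
python3 -c "
from h import *
s=pose()[0];print(s['contact_force'])
grab('top','t3');d=load('t3');cv2.imwrite('pics/t3c.png',cv2.resize(d['img'][200:280,360:470,::-1],None,fx=7,fy=7))
legs((.4988,-.3972,.0115,6))"
```

```text
[0.08728691 0.631633   4.23219368]
at [ 0.499  -0.3991  0.0133] 6.11
[0.05 0.   0.05 0.01] rows>= 0.0
```

Contact force 4 N: it is on the floor. Release and rise.

Request:
play_rows(
  motion=[
    [0,0,0,0,42],
    [0,0,0,0,48],
    [0,0,0,0,54],
    [0,0,0,0,60],
    [0,0,0,0,60],
  ],
)

```text
clock: 7.42
position: [0.4986, -0.3987, 0.0119]
ee_rot: [-0.0, 0.668, 0.744, 0.0]
contact_force: [-0.9, -0.1, 0.2]
width: 0.0602
gripper_force: 0.0
```

Request:
play_rows(
  motion=[
    [0,0,-0.1,0,60],
    [0,0,-0.4,0,60],
    [0,0,-1.0,0,60],
    [0,0,-1.8,0,60],
    [0,0,-2.2,0,60],
  ],
)

```text
clock: 8.05
position: [0.4995, -0.3996, 0.1028]
ee_rot: [0.002, 0.668, 0.744, -0.0]
contact_force: [0.3, -0.1, -1.2]
width: 0.0602
gripper_force: 0.0
```

```bash
python3 -c "
from h import *
legs((.473,-.072,.1,6),(.473,-.072,.0085,6))"
```

```text
at [ 0.4995 -0.3996  0.1028] 6.12
[8.21 0.21 0.07 0.01] rows>= 5.3
[0.   0.   2.29 0.  ] rows>= 1.5
```

Request:
play_rows(
  motion=[
    [1.4,0.04,0,0,60],
    [2.9,0.07,0,0,60],
    [4.4,0.11,0,0,60],
    [5.9,0.15,0,0,60],
    [7.2,0.19,0,0,60],
  ],
)

```text
clock: 8.68
position: [0.4748, -0.1094, 0.1003]
ee_rot: [-0.0, 0.668, 0.744, 0.0]
contact_force: [1.0, 0.1, -0.3]
width: 0.06
gripper_force: 0.0
```

Request:
play_rows(
  motion=[
    [0.7,0.02,0,0,60],
    [0.95,0.02,0,0,60],
    [0.95,0.02,0,0,60],
    [0.95,0.02,0,0,60],
    [0.95,0.02,0,0,60],
  ],
)

```text
clock: 9.3
position: [0.4725, -0.0748, 0.1]
ee_rot: [0.0, 0.669, 0.743, -0.0]
contact_force: [-0.7, -0.2, 0.4]
width: 0.0601
gripper_force: 0.0
```

```bash
python3 -c "
from h import *
grab('top','t4');d=load('t4');cv2.imwrite('pics/t4c.png',cv2.resize(d['img'][190:280,280:470,::-1],None,fx=4,fy=4))
legs((.473,-.072,.0085,6))"
```

```text
at [ 0.4725 -0.0746  0.1   ] 6.04
[0.06 0.02 2.29 0.  ] rows>= 1.5
```

View pics/t4c.png

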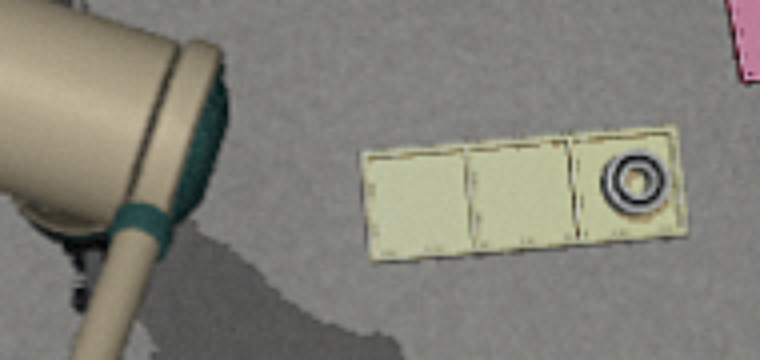

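The first bearing lies flat in the right end pocket (crop 635,182), near its centre.

Request:
play_rows(
  motion=[
    [0.06,0.02,0.8,0,60],
    [0.06,0.02,1.5,0,60],
    [0.06,0.02,2.0,0,60],
    [0.06,0.02,2.22,0,60],
    [0.06,0.02,2.29,0,60],
  ],
)

```text
clock: 9.98
position: [0.4729, -0.0715, 0.0082]
ee_rot: [-0.0, 0.669, 0.744, -0.0]
contact_force: [-0.8, -0.5, 0.2]
width: 0.0599
gripper_force: 0.0
```

Request:
play_rows(
  motion=[
    [0,0,0,0,48],
    [0,0,0,0,44],
    [0,0,0,0,41],
    [0,0,0,0,38],
    [0,0,0,0,36],
  ],
  newtons=35,
)

```text
clock: 10.6
position: [0.473, -0.0713, 0.0092]
ee_rot: [0.0, 0.668, 0.744, 0.0]
contact_force: [-1.1, 0.7, 5.8]
width: 0.0384
gripper_force: 34.4
```

Request:
play_rows(
  motion=[
    [0,0,-0.1,0,36],
    [0,0,-0.4,0,36],
    [0,0,-1.0,0,36],
    [0,0,-1.5,0,36],
    [0,0,-1.5,0,36],
  ],
)

```text
clock: 11.22
position: [0.4742, -0.0716, 0.0702]
ee_rot: [0.002, 0.668, 0.744, 0.001]
contact_force: [0.5, -0.0, -2.2]
width: 0.0384
gripper_force: 35.4
```

```bash
python3 -c "
from h import *
legs((.4856,-.2685,.065,6),(.4856,-.2685,.0135,6))"
```

```text
at [ 0.4742 -0.0716  0.0702] 6.12
[-4.92 -0.24  0.13  0.01] rows>= 3.2
[0.   0.   1.29 0.  ] rows>= 0.8
```

Request:
play_rows(
  motion=[
    [-1.0,-0.05,0,0,36],
    [-2.3,-0.1,0,0,36],
    [-3.6,-0.18,0,0,36],
    [-4.6,-0.22,0,0,36],
    [-4.92,-0.24,0,0,36],
  ],
)

```text
clock: 11.85
position: [0.4841, -0.2701, 0.0676]
ee_rot: [-0.0, 0.669, 0.743, -0.0]
contact_force: [0.2, -0.0, -0.6]
width: 0.0384
gripper_force: 35.4
```

Request:
play_rows(
  motion=[
    [0,0,0,0,36],
    [0,0,0.4,0,36],
    [0,0,1.0,0,36],
    [0,0,1.3,0,36],
    [0,0,1.34,0,36],
  ],
)

```text
clock: 12.48
position: [0.4834, -0.2664, 0.0136]
ee_rot: [-0.002, 0.668, 0.744, -0.0]
contact_force: [-0.7, 0.3, -2.1]
width: 0.0386
gripper_force: 35.4
```

Request:
play_rows(
  motion=[
    [0,0,0,0,36],
    [0,0,0.02,0,36],
    [0,0,0.04,0,36],
    [0,0,0.05,0,36],
    [0,0,0.05,0,36],
  ],
)

```text
clock: 13.1
position: [0.4842, -0.2679, 0.013]
ee_rot: [0.0, 0.668, 0.744, 0.0]
contact_force: [-0.1, -0.2, -1.7]
width: 0.038
gripper_force: 35.4
```

```bash
python3 -c "
from h import *
legs((.4856,-.2685,.0125,6))"
```

```text
at [ 0.4842 -0.2679  0.013 ] 6.11
[-0.02  0.03  0.01  0.01] rows>= 0.0
```

Not yet touching; creep further.

Request:
play_rows(
  motion=[
    [0,0,0.01,0,36],
    [0,0,0.02,0,36],
    [0,0,0.03,0,36],
    [0,0,0.03,0,36],
  ],
)

```text
clock: 13.6
position: [0.4843, -0.2679, 0.0123]
ee_rot: [0.0, 0.668, 0.744, 0.0]
contact_force: [-2.2, 0.2, 5.4]
width: 0.0386
gripper_force: 36.0
```

Request:
play_rows(
  motion=[
    [0,0,0,0,42],
    [0,0,0,0,48],
    [0,0,0,0,54],
    [0,0,0,0,60],
    [0,0,0,0,60],
  ],
)

```text
clock: 14.22
position: [0.4842, -0.2679, 0.0116]
ee_rot: [-0.0, 0.668, 0.744, 0.0]
contact_force: [-1.4, 0.2, -0.3]
width: 0.0598
gripper_force: 0.0
```

Request:
play_rows(
  motion=[
    [0,0,-0.1,0,60],
    [0,0,-0.4,0,60],
    [0,0,-1.0,0,60],
    [0,0,-1.8,0,60],
    [0,0,-2.4,0,60],
  ],
)

```text
clock: 14.85
position: [0.4847, -0.2683, 0.11]
ee_rot: [0.001, 0.668, 0.744, 0.0]
contact_force: [0.3, -0.4, -0.2]
width: 0.0599
gripper_force: 0.0
```

```bash
python3 -c "
from h import *
legs((.460,.0905,.11,6),(.460,.0905,.014,6))"
```

```text
at [ 0.4847 -0.2683  0.11  ] 6.12
[ 8.98  0.34 -0.    0.01] rows>= 5.8
[0.  0.  2.4 0. ] rows>= 1.5
```

Request:
play_rows(
  motion=[
    [1.4,0.05,0,0,50],
    [2.9,0.11,0,0,50],
    [4.4,0.17,0,0,50],
    [5.9,0.22,0,0,50],
    [7.4,0.28,0,0,50],
  ],
)

```text
clock: 15.48
position: [0.4639, 0.0293, 0.1089]
ee_rot: [0.001, 0.669, 0.744, 0.001]
contact_force: [1.3, 0.7, -0.5]
width: 0.0501
gripper_force: 0.0
```

Request:
play_rows(
  motion=[
    [1.2,0.05,0,0,50],
    [1.58,0.06,0,0,50],
    [1.58,0.06,0,0,50],
    [1.58,0.06,0,0,50],
  ],
)

```text
clock: 15.98
position: [0.4599, 0.0895, 0.1079]
ee_rot: [0.0, 0.669, 0.744, -0.0]
contact_force: [-0.9, -0.5, 0.1]
width: 0.0498
gripper_force: 0.0
```

```bash
python3 -c "
from h import *
legs((.460,.0905,.014,6))
grab('scene','s5');d=load('s5');cv2.imwrite('pics/s5.png',cv2.resize(d['img'][170:280,170:440,::-1],None,fx=2.9,fy=2.9))"
```

```text
at [0.4599 0.0895 0.1079] 6.07
[0.02 0.01 2.35 0.01] rows>= 1.5
```

View pics/s5.png

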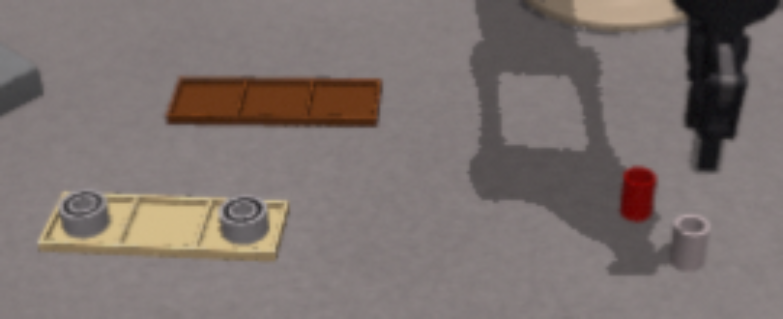

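Both bearings lie flat in the end pockets (crop 85,213 and 245,218). The gripper is over the plain sleeve (690,243), and the red one is to its left.

Request:
play_rows(
  motion=[
    [0.02,0.01,0.8,0,50],
    [0.02,0.01,1.5,0,50],
    [0.02,0.01,2.0,0,50],
    [0.02,0.01,2.27,0,50],
    [0.02,0.01,2.35,0,50],
  ],
)

```text
clock: 16.65
position: [0.4598, 0.0908, 0.0133]
ee_rot: [-0.0, 0.669, 0.743, -0.0]
contact_force: [-0.1, 0.8, 0.0]
width: 0.0502
gripper_force: 0.0
```

Request:
play_rows(
  motion=[
    [0,0,0,0,36],
    [0,0,0,0,31],
    [0,0,0,0,28],
    [0,0,0,0,25],
    [0,0,0,0,24],
  ],
  newtons=30,
)

```text
clock: 17.27
position: [0.4601, 0.0916, 0.0143]
ee_rot: [0.0, 0.668, 0.744, 0.0]
contact_force: [-1.1, -0.8, 5.3]
width: 0.0271
gripper_force: 29.5
```

Request:
play_rows(
  motion=[
    [0,0,-0.1,0,24],
    [0,0,-0.4,0,24],
    [0,0,-1.0,0,24],
    [0,0,-1.6,0,24],
    [0,0,-1.8,0,24],
  ],
)

```text
clock: 17.9
position: [0.4609, 0.0917, 0.0875]
ee_rot: [0.001, 0.668, 0.744, 0.001]
contact_force: [-0.8, -0.4, -1.3]
width: 0.0269
gripper_force: 29.6
```

```bash
python3 -c "
from h import *
legs((.4922,-.3335,.086,6),(.4922,-.3335,.0135,6))"
```

```text
at [0.4609 0.0917 0.0875] 6.12
[-1.065e+01 -3.500e-01  4.000e-02  1.000e-02] rows>= 6.8
[0.   0.   1.81 0.  ] rows>= 1.2
```

Request:
play_rows(
  motion=[
    [-1.0,-0.03,0,0,24],
    [-2.4,-0.08,0,0,24],
    [-3.8,-0.12,0,0,24],
    [-5.2,-0.17,0,0,24],
    [-6.6,-0.22,0,0,24],
  ],
)

```text
clock: 18.52
position: [0.4788, -0.1735, 0.0854]
ee_rot: [-0.0, 0.668, 0.744, 0.0]
contact_force: [0.6, 0.8, -0.4]
width: 0.0271
gripper_force: 29.6
```

Request:
play_rows(
  motion=[
    [-1.4,-0.05,0,0,24],
    [-2.8,-0.09,0,0,24],
    [-3.7,-0.12,0,0,24],
    [-4.05,-0.13,0,0,24],
    [-4.05,-0.13,0,0,24],
  ],
)

```text
clock: 19.15
position: [0.4909, -0.3333, 0.0851]
ee_rot: [-0.001, 0.669, 0.743, 0.0]
contact_force: [-0.3, -0.0, -0.2]
width: 0.0267
gripper_force: 29.6
```

Request:
play_rows(
  motion=[
    [0,0,0,0,24],
    [0,0,0.5,0,24],
    [0,0,1.1,0,24],
    [0,0,1.5,0,24],
    [0,0,1.62,0,24],
  ],
)

```text
clock: 19.77
position: [0.4908, -0.3321, 0.02]
ee_rot: [-0.001, 0.668, 0.744, 0.0]
contact_force: [0.5, 0.8, -0.4]
width: 0.0268
gripper_force: 29.6
```

Request:
play_rows(
  motion=[
    [0,0,0,0,24],
    [0,0,0.02,0,24],
    [0,0,0.04,0,24],
    [0,0,0.06,0,24],
    [0,0,0.06,0,24],
  ],
)

```text
clock: 20.4
position: [0.4912, -0.3336, 0.0185]
ee_rot: [0.0, 0.668, 0.744, 0.0]
contact_force: [0.8, -0.6, -0.3]
width: 0.0269
gripper_force: 29.6
```

Request:
play_rows(
  motion=[
    [0,0,0.01,0,24],
    [0,0,0.02,0,24],
    [0,0,0.03,0,24],
    [0,0,0.03,0,24],
  ],
)

```text
clock: 20.9
position: [0.4912, -0.3335, 0.0174]
ee_rot: [-0.0, 0.668, 0.744, 0.0]
contact_force: [0.5, -1.3, 1.0]
width: 0.0268
gripper_force: 29.8
```

Request:
play_rows(
  motion=[
    [0,0,0.01,0,24],
    [0,0,0.02,0,24],
    [0,0,0.02,0,24],
  ],
)

```text
clock: 21.28
position: [0.4913, -0.3335, 0.0174]
ee_rot: [0.0, 0.668, 0.744, 0.0]
contact_force: [-1.4, 2.0, 5.9]
width: 0.0269
gripper_force: 30.2
```

Seated. Release and go to the large bearing.

Request:
play_rows(
  motion=[
    [0,0,0,0,30],
    [0,0,0,0,36],
    [0,0,0,0,42],
    [0,0,0,0,46],
    [0,0,0,0,46],
  ],
)

```text
clock: 21.9
position: [0.4913, -0.3335, 0.0164]
ee_rot: [-0.0, 0.668, 0.744, 0.0]
contact_force: [0.1, -0.1, -0.6]
width: 0.0459
gripper_force: 0.0
```

Request:
play_rows(
  motion=[
    [0,0,-0.1,0,46],
    [0,0,-0.4,0,46],
    [0,0,-1.0,0,46],
    [0,0,-1.8,0,46],
    [0,0,-2.4,0,46],
  ],
)

```text
clock: 22.52
position: [0.4918, -0.3339, 0.1149]
ee_rot: [0.001, 0.668, 0.744, 0.0]
contact_force: [1.0, -0.2, -0.3]
width: 0.046
gripper_force: 0.0
```

```bash
python3 -c "
from h import *
legs((.6615,-.186,.11,-9),(.6615,-.186,.009,-9))"
```

```text
at [ 0.4918 -0.3339  0.1149] 6.12
[3.22 4.61 0.12 1.51] rows>= 3.6
[0.   0.   2.52 0.  ] rows>= 1.6
```

Request:
play_rows(
  motion=[
    [0.8,1.2,0.0,0.4,75],
    [1.6,2.3,0.0,0.8,75],
    [2.4,3.5,0.1,1.2,75],
    [3.1,4.4,0.1,1.51,75],
    [3.22,4.61,0.12,1.51,75],
  ],
)

```text
clock: 23.15
position: [0.6631, -0.1834, 0.1085]
ee_rot: [0.001, 0.759, 0.651, 0.001]
contact_force: [-1.0, -0.4, -0.2]
width: 0.0749
gripper_force: 0.0
```

Request:
play_rows(
  motion=[
    [0,0,0,0,75],
    [0,0,0,0,75],
  ],
)

```text
clock: 23.4
position: [0.6598, -0.1869, 0.108]
ee_rot: [-0.0, 0.761, 0.649, -0.0]
contact_force: [-0.7, -0.5, 1.0]
width: 0.075
gripper_force: 0.0
```

```bash
python3 -c "
from h import *
legs((.6615,-.186,.008,-9))
grab('scene','s6');d=load('s6');cv2.imwrite('pics/s6.png',cv2.resize(d['img'][190:330,170:340,::-1],None,fx=4,fy=4))"
```

```text
at [ 0.6598 -0.1869  0.108 ] -9.03
[ 0.03  0.04  2.5  -0.  ] rows>= 1.6
```

View pics/s6.png

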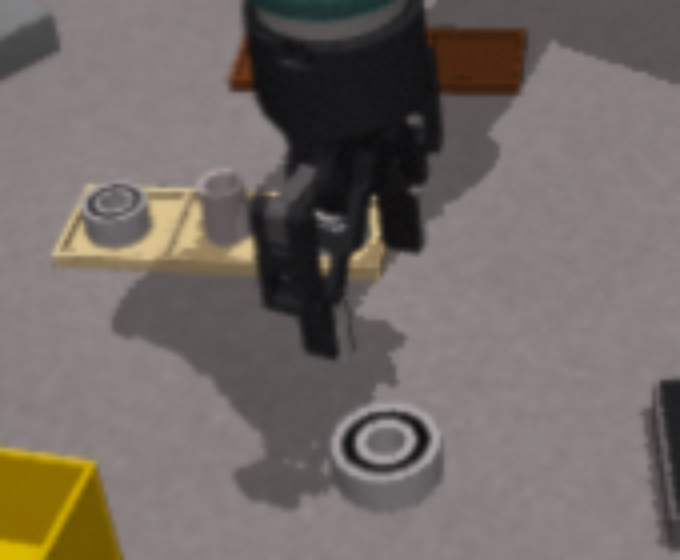

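The sleeve stands in the middle pocket (crop 225,205), and the fingers straddle the line down to the large bearing (387,455).

Request:
play_rows(
  motion=[
    [0.03,0.04,0.8,0,75],
    [0.03,0.04,1.6,0,75],
    [0.03,0.04,2.15,0,75],
    [0.03,0.04,2.42,0,75],
    [0.03,0.04,2.5,0,75],
  ],
)

```text
clock: 24.08
position: [0.6622, -0.1856, 0.0075]
ee_rot: [-0.0, 0.761, 0.649, -0.0]
contact_force: [-0.5, 0.3, 0.1]
width: 0.0753
gripper_force: 0.0
```

Request:
play_rows(
  motion=[
    [0,0,0,0,64],
    [0,0,0,0,60],
    [0,0,0,0,57],
    [0,0,0,0,54],
    [0,0,0,0,52],
  ],
  newtons=50,
)

```text
clock: 24.7
position: [0.6626, -0.1849, 0.0089]
ee_rot: [0.0, 0.76, 0.65, 0.0]
contact_force: [-1.9, 1.3, 6.1]
width: 0.054
gripper_force: 51.6
```

Request:
play_rows(
  motion=[
    [0,0,-0.1,0,52],
    [0,0,-0.4,0,52],
    [0,0,-1.0,0,52],
    [0,0,-1.8,0,52],
    [0,0,-2.5,0,52],
  ],
)

```text
clock: 25.32
position: [0.6631, -0.1849, 0.1092]
ee_rot: [0.0, 0.76, 0.65, 0.0]
contact_force: [-0.3, 0.7, -2.5]
width: 0.0538
gripper_force: 53.1
```

```bash
python3 -c "
from h import *
legs((.5124,.2736,.125,-9),(.5124,.2736,.0125,-9))"
```

```text
at [ 0.6631 -0.1849  0.1092] -8.98
[10.73 -5.51 -0.4   0.  ] rows>= 7.7
[0.   0.   2.81 0.  ] rows>= 1.8
```

Request:
play_rows(
  motion=[
    [1.0,-0.5,-0.2,0,52],
    [2.3,-1.2,-0.4,0,52],
    [3.6,-1.8,-0.4,0,52],
    [4.9,-2.5,-0.4,0,52],
    [6.2,-3.2,-0.4,0,52],
  ],
)

```text
clock: 25.95
position: [0.5746, 0.0818, 0.1243]
ee_rot: [0.0, 0.76, 0.649, 0.001]
contact_force: [0.8, 0.3, -2.0]
width: 0.0538
gripper_force: 53.2
```

Request:
play_rows(
  motion=[
    [1.3,-0.7,0,0,52],
    [2.6,-1.3,0,0,52],
    [3.8,-1.9,0,0,52],
    [4.5,-2.3,0,0,52],
    [4.5,-2.3,0,0,52],
  ],
)

```text
clock: 26.58
position: [0.5112, 0.2746, 0.1242]
ee_rot: [-0.0, 0.759, 0.651, 0.001]
contact_force: [0.6, -0.8, -3.1]
width: 0.0541
gripper_force: 53.1
```

```bash
python3 -c "
from h import *
manip.get_image('top')
legs((.5124,.2736,.014,-9))"
```

```text
at [0.5119 0.2731 0.1241] -8.84
[0.01 0.01 2.75 0.02] rows>= 1.8
```

Request:
play_rows(
  motion=[
    [0,0,0.8,0,52],
    [0,0,1.6,0,52],
    [0,0,2.3,0,52],
    [0,0,2.65,0,52],
    [0,0,2.75,0,52],
  ],
)

```text
clock: 27.25
position: [0.5125, 0.2715, 0.0133]
ee_rot: [-0.0, 0.761, 0.649, -0.0]
contact_force: [0.0, -0.0, -2.5]
width: 0.0538
gripper_force: 53.2
```

Request:
play_rows(
  motion=[
    [0,0,0,0,52],
    [0,0,0.02,0,52],
    [0,0,0.04,0,52],
    [0,0,0.05,0,52],
    [0,0,0.05,0,52],
  ],
)

```text
clock: 27.88
position: [0.5123, 0.2724, 0.012]
ee_rot: [0.0, 0.76, 0.65, 0.0]
contact_force: [0.7, -0.1, -1.5]
width: 0.0536
gripper_force: 53.3
```

Request:
play_rows(
  motion=[
    [0,0,0.01,0,52],
    [0,0,0.02,0,52],
    [0,0,0.03,0,52],
    [0,0,0.03,0,52],
  ],
)

```text
clock: 28.38
position: [0.5123, 0.2724, 0.0119]
ee_rot: [0.0, 0.76, 0.65, 0.0]
contact_force: [-2.2, -0.6, 8.2]
width: 0.0539
gripper_force: 54.2
```

Request:
play_rows(
  motion=[
    [0,0,0,0,58],
    [0,0,0,0,64],
    [0,0,0,0,70],
    [0,0,0,0,74],
    [0,0,0,0,74],
  ],
)

```text
clock: 29.0
position: [0.5122, 0.2722, 0.0104]
ee_rot: [-0.0, 0.76, 0.65, -0.0]
contact_force: [0.5, -0.6, -0.3]
width: 0.074
gripper_force: 0.0
```

Request:
play_rows(
  motion=[
    [0,0,-0.1,0,74],
    [0,0,-0.4,0,74],
    [0,0,-1.2,0,74],
    [0,0,-2.2,0,74],
    [0,0,-3.0,0,74],
  ],
)

```text
clock: 29.62
position: [0.5127, 0.2724, 0.1332]
ee_rot: [0.0, 0.76, 0.65, 0.001]
contact_force: [-0.3, 0.7, -0.7]
width: 0.074
gripper_force: 0.0
```

```bash
python3 -c "
from h import *
legs((.628,.0075,.13,-9),(.628,.0075,.048,-9))"
```

```text
at [0.5127 0.2724 0.1332] -8.98
[-6.09  3.88  0.08  0.  ] rows>= 4.6
[0.   0.   2.05 0.  ] rows>= 1.3
```

Request:
play_rows(
  motion=[
    [-1.3,0.8,0,0,50],
    [-2.6,1.65,0,0,50],
    [-3.9,2.5,0,0,50],
    [-5.1,3.25,0,0,50],
    [-5.9,3.75,0,0,50],
  ],
)

```text
clock: 30.25
position: [0.6246, 0.013, 0.1316]
ee_rot: [0.001, 0.761, 0.649, 0.001]
contact_force: [-0.3, -0.1, -0.5]
width: 0.0495
gripper_force: 0.0
```

Request:
play_rows(
  motion=[
    [-0.19,0.13,0,0,50],
    [-0.19,0.13,0,0,50],
    [-0.19,0.13,0,0,50],
  ],
)

```text
clock: 30.62
position: [0.6267, 0.0089, 0.1307]
ee_rot: [-0.0, 0.76, 0.65, 0.0]
contact_force: [-0.2, -0.4, 0.0]
width: 0.0498
gripper_force: 0.0
```

```bash
python3 -c "
from h import *
grab('scene','s7');d=load('s7');cv2.imwrite('pics/s7.png',cv2.resize(d['img'][200:350,320:550,::-1],None,fx=3.4,fy=3.4))
legs((.628,.0075,.048,-9))
d=load('scene0');px,P=cloud(d);m=(np.hypot(P[:,0]-.628,P[:,1]-.0075)<.03)&(P[:,2]>.045)
print(m.sum(),P[m].mean(0),P[m].min(0),P[m].max(0))"
```

```text
at [0.6268 0.009  0.1307] -8.89
[-0.03  0.04  2.07  0.01] rows>= 1.3
115 [0.63279008 0.00627777 0.06286793] [ 0.62300253 -0.00178409  0.04578791] [0.63730382 0.0142082  0.07475996]
```

View pics/s7.png

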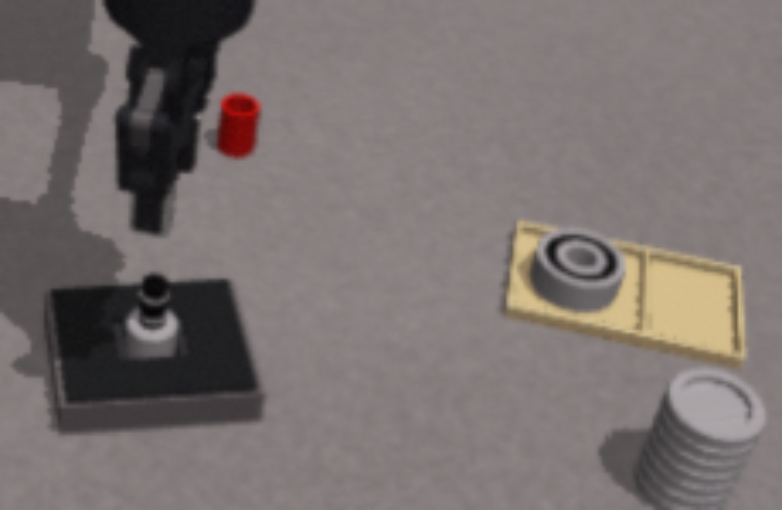

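The large bearing lies flat in the big pocket (crop 578,268). The gripper is above the gauge handle (153,290).

Request:
play_rows(
  motion=[
    [-0.04,0.04,0.7,0,50],
    [-0.04,0.04,1.3,0,50],
    [-0.04,0.04,1.8,0,50],
    [-0.04,0.04,2.0,0,50],
    [-0.04,0.04,2.07,0,50],
  ],
)

```text
clock: 31.3
position: [0.6286, 0.0063, 0.0477]
ee_rot: [-0.0, 0.76, 0.65, 0.0]
contact_force: [-0.3, -0.2, 0.1]
width: 0.0502
gripper_force: 0.0
```

Request:
play_rows(
  motion=[
    [0,0,0,0,34],
    [0,0,0,0,24],
    [0,0,0,0,20],
    [0,0,0,0,18],
    [0,0,0,0,16.5],
  ],
  newtons=25,
)

```text
clock: 31.92
position: [0.6282, 0.0056, 0.0478]
ee_rot: [-0.0, 0.76, 0.65, -0.0]
contact_force: [-2.9, 0.2, 1.5]
width: 0.0166
gripper_force: 0.8
```

Request:
play_rows(
  motion=[
    [0,0,0,0,15],
    [0,0,0,0,14],
    [0,0,0,0,13],
    [0,0,0,0,12],
  ],
)

```text
clock: 32.42
position: [0.6281, 0.0056, 0.0478]
ee_rot: [-0.0, 0.76, 0.65, -0.0]
contact_force: [-4.9, 0.3, 5.2]
width: 0.0151
gripper_force: 24.5
```

Request:
play_rows(
  motion=[
    [0,0,0,0,8],
    [0,0,0,0,8],
    [0,0,-0.03,0,8],
    [0,0,-0.08,0,8],
    [0,0,-0.14,0,8],
  ],
  newtons=90,
)

```text
clock: 33.05
position: [0.6287, 0.0055, 0.0522]
ee_rot: [-0.0, 0.76, 0.65, -0.0]
contact_force: [-1.0, -0.8, -7.3]
width: 0.013
gripper_force: 87.8
```

Request:
play_rows(
  motion=[
    [0,0,-0.08,0,8],
    [0,0,-0.18,0,8],
    [0,0,-0.28,0,8],
    [0,0,-0.38,0,8],
    [0,0,-0.48,0,8],
  ],
)

```text
clock: 33.67
position: [0.6298, 0.0054, 0.0739]
ee_rot: [0.001, 0.76, 0.65, 0.001]
contact_force: [0.5, 0.4, -2.2]
width: 0.0132
gripper_force: 88.4
```

Request:
play_rows(
  motion=[
    [0,0,-0.15,0,8],
    [0,0,-0.4,0,8],
    [0,0,-0.8,0,8],
    [0,0,-1.1,0,8],
    [0,0,-1.1,0,8],
  ],
)

```text
clock: 34.3
position: [0.6299, 0.0054, 0.1183]
ee_rot: [0.001, 0.76, 0.65, 0.001]
contact_force: [0.1, 0.7, -2.0]
width: 0.013
gripper_force: 88.4
```

```bash
python3 -c "
from h import *
grab('scene','s8');d=load('s8');cv2.imwrite('pics/s8.png',cv2.resize(d['img'][190:350,310:450,::-1],None,fx=3.7,fy=3.7))
legs((.5234,.3427,.115,-9),(.5234,.3427,.048,-9))"
```

```text
at [0.6292 0.0055 0.1173] -8.98
[ 7.91 -3.93  0.06  0.  ] rows>= 5.7
[0.   0.   1.68 0.  ] rows>= 1.1
```

View pics/s8.png

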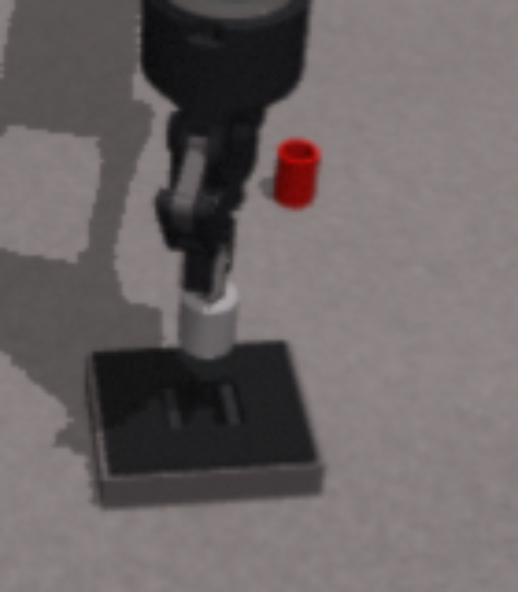

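The gauge is clear of the cutout and upright (crop 208,325); the case is empty.

Request:
play_rows(
  motion=[
    [0.8,-0.4,0,0,8],
    [2.0,-1.0,0,0,8],
    [3.2,-1.6,0,0,8],
    [4.4,-2.2,0,0,8],
    [5.6,-2.8,0,0,8],
  ],
)

```text
clock: 34.98
position: [0.5521, 0.2457, 0.1159]
ee_rot: [-0.0, 0.76, 0.649, -0.0]
contact_force: [0.3, -1.0, -1.9]
width: 0.0132
gripper_force: 88.4
```

Request:
play_rows(
  motion=[
    [1.1,-0.5,0,0,8],
    [1.9,-0.9,0,0,8],
    [2.31,-1.13,0,0,8],
    [2.31,-1.13,0,0,8],
    [2.31,-1.13,0,0,8],
  ],
)

```text
clock: 35.6
position: [0.5233, 0.3413, 0.1163]
ee_rot: [0.0, 0.761, 0.649, -0.0]
contact_force: [-1.4, -0.6, -1.5]
width: 0.0128
gripper_force: 88.4
```

```bash
python3 -c "
from h import *
manip.get_image('top')
legs((.5234,.3427,.048,-9))"
```

```text
at [0.5234 0.3411 0.1164] -9.06
[ 0.04 -0.01  1.71 -0.01] rows>= 1.1
```

Request:
play_rows(
  motion=[
    [0.03,0,0.5,0,8],
    [0.03,0,1.0,0,8],
    [0.03,0,1.4,0,8],
    [0.03,0,1.6,0,8],
    [0.03,0,1.66,0,8],
  ],
)

```text
clock: 36.28
position: [0.5232, 0.3434, 0.0498]
ee_rot: [-0.0, 0.76, 0.649, -0.0]
contact_force: [0.3, -0.7, -1.6]
width: 0.0128
gripper_force: 88.4
```

Request:
play_rows(
  motion=[
    [0,0,0,0,8],
    [0,0,0.02,0,8],
    [0,0,0.04,0,8],
    [0,0,0.05,0,8],
    [0,0,0.05,0,8],
  ],
)

```text
clock: 36.9
position: [0.523, 0.3438, 0.0482]
ee_rot: [-0.0, 0.76, 0.65, 0.0]
contact_force: [-0.5, -0.5, -2.1]
width: 0.0132
gripper_force: 88.4
```

Request:
play_rows(
  motion=[
    [0,0,0.01,0,8],
    [0,0,0.02,0,8],
    [0,0,0.03,0,8],
    [0,0,0.04,0,8],
    [0,0,0.04,0,8],
  ],
)

```text
clock: 37.52
position: [0.5231, 0.3438, 0.0465]
ee_rot: [-0.0, 0.76, 0.65, -0.0]
contact_force: [0.0, -0.1, -1.4]
width: 0.0132
gripper_force: 88.4
```

Request:
play_rows(
  motion=[
    [0,0,0.01,0,8],
    [0,0,0.02,0,8],
    [0,0,0.03,0,8],
    [0,0,0.03,0,8],
  ],
)

```text
clock: 38.02
position: [0.523, 0.3438, 0.0453]
ee_rot: [-0.0, 0.76, 0.65, -0.0]
contact_force: [0.1, -0.0, -3.0]
width: 0.0129
gripper_force: 88.4
```

Request:
play_rows(
  motion=[
    [0,0,0.01,0,8],
    [0,0,0.02,0,8],
    [0,0,0.02,0,8],
    [0,0,0.02,0,8],
  ],
)

```text
clock: 38.52
position: [0.5231, 0.3439, 0.045]
ee_rot: [-0.0, 0.76, 0.65, 0.0]
contact_force: [-1.2, -0.6, 3.4]
width: 0.0128
gripper_force: 88.9
```

Seated. Release and rise straight up.

Request:
play_rows(
  motion=[
    [0,0,0,0,17],
    [0,0,0,0,21],
    [0,0,0,0,28],
    [0,0,0,0,36],
    [0,0,0,0,40],
  ],
  newtons=25,
)

```text
clock: 39.15
position: [0.5231, 0.3438, 0.0445]
ee_rot: [-0.0, 0.76, 0.65, 0.0]
contact_force: [0.3, -0.9, 0.3]
width: 0.0396
gripper_force: 0.0
```

Request:
play_rows(
  motion=[
    [0,0,-0.1,0,40],
    [0,0,-0.4,0,40],
    [0,0,-1.0,0,40],
    [0,0,-2.0,0,40],
    [0,0,-3.0,0,40],
  ],
)

```text
clock: 39.78
position: [0.5231, 0.3438, 0.1665]
ee_rot: [0.0, 0.76, 0.65, 0.0]
contact_force: [0.0, -0.0, 0.3]
width: 0.0399
gripper_force: 0.0
```

Request:
play_rows(
  motion=[
    [0,-1.0,0,0,40],
    [0,-2.2,0,0,40],
    [0,-3.4,0,0,40],
    [0,-4.0,0,0,40],
    [0,-4.0,0,0,40],
  ],
)

```text
clock: 40.4
position: [0.3643, 0.3691, 0.1654]
ee_rot: [0.0, 0.76, 0.65, 0.001]
contact_force: [-0.4, -0.1, -0.3]
width: 0.0401
gripper_force: 0.0
```

```bash
python3 -c "
from h import *
grab('scene','s9');a=load('s9')['img'][180:380,:,::-1]
grab('top','t9');b=load('t9')['img'][130:300,100:480,::-1]
cv2.imwrite('pics/end.png',np.vstack([cv2.resize(a,(760,238)),cv2.resize(b,(760,340))]))"
```

```text
(no output)
```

View pics/end.png

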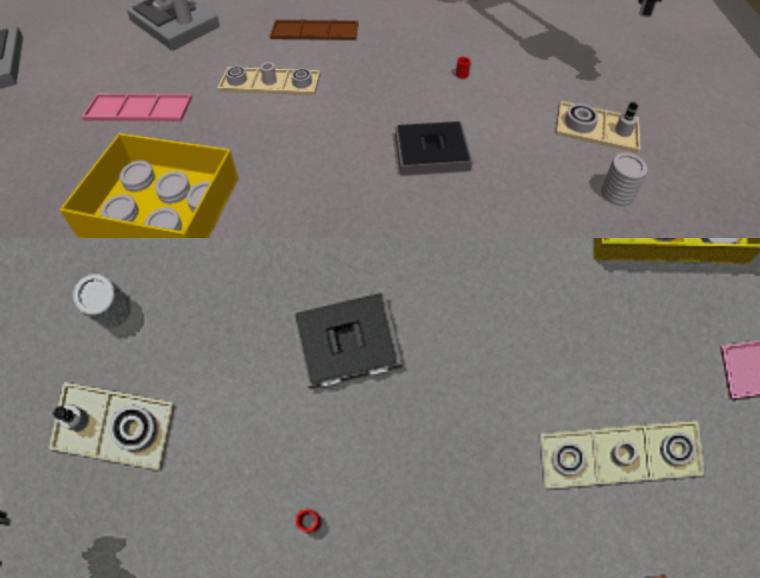

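All five parts sit in their pockets: long tray (lower view 568,458 / 625,453 / 679,450), large bearing (132,428) and upright gauge (68,415). The column still stands and the case is empty.

```bash
python3 -c "
from rig import manip
print(manip.sign_off())"
```

```text
the job is handed in; nothing more can be done
None
```

Both kits are made up and the job is handed in: every part was set down on its pocket floor, the case is empty and the ring column was left standing (about 40 s of the 120 s used).

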